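Tighten the ratchet clamp on a plaster mould

ROBOT

A 6-joint arm with a two-finger parallel gripper is mounted at the origin on a cart in front of the work surface, level with it; the furniture and walls round the work are solid. World frame = base frame: x ahead of the robot, y to its left, z up, the work surface at z = 0. Lengths are in mm, angles in rad, forces in N, time in s.
With the tool pointing down it reaches from about 350 to 775 mm from the base axis. Payload 7.3 kg.
Tool frame: the origin (TCP) lies at the very end of the fingers, on their centre line; the grasp point (between the pads) lies bot.grip_point_offset behind it (bot.grip_point_offset is the distance from the TCP to the grasp point, in mm); z points along the fingers, y is the line along which they close (so a half turn about z gives the same grasp; the last joint's range is limited). The gripper opens to 92 mm and grips with 3 to 60 N. Pads are 19 mm wide; open, the fingers measure 130 mm over their backs; the gripper's body (75 mm by 190 mm) begins 47 mm behind the grasp point.
Start: joints at [-1.426, 0.342, 1.524, -0, 1.275, -0.146], TCP at [150.55, -502.971, 226.741] pointing down, gripper open.
Joint ranges: [-2.53, 2.53], [-0.77, 2.02], [0.04, 2.7], [-1, 4.14], [0.28, 2.66], [-3.11, 3.11]. Speed limits (rad/s): [2.57, 2.57, 3.14, 3.14, 3.14, 3.14].

INTERFACE

Orientations are given as [roll, pitch, yaw] about the fixed x, y, z axes, in that order (R = Rz(yaw) Ry(pitch) Rx(roll)).
In Python, from plant import bot gives the robot as it stands. The module is installed in compiled form; this text tells all that it offers.
- The arm moves only by the tool carry_out, never from a script. Its argument "plan" is a list of rows, each an object of numbers: "tx", "ty", "tz": the shift along the world's x, y, z in mm; "rx", "ry", "rz": the turn, a rotation vector about the world's x, y, z in rad. A call has 1 to 12 rows; each row shifts and turns the commanded pose from where the row before left it; what a row does not reach is not made up. A row lasts 1/10 s, in which the tool goes at most 50 mm and 8.59 degrees, less where a joint would pass 70% of its speed; a pose out of reach is approached as far as the arm can. A call with a gripper value outside its range is refused whole. "gripper" is the closure, from 0 (fully open) to 1 (shut), set as the call begins (left out, the last holds). The fingers move at their own pace and stop on an object; the grip force is fixed at half the most. Time passes only in rows, so rows that do not move let the fingers close. It gives the time, the measured TCP pose, the force, the opening and the grip force at its end, in the units of the state.
- bot.get_obs(): the state, without advancing time (a new reading comes with each control period).
- bot.capture(name): name is "scene" or "top" or "wrist"; returns the picture (480x640x3 uint8, red, green, blue); there is no depth.
- bot.camera_model(name): a dict with "camera_matrix" (3x3 intrinsics, pixels), "R" (3x3) and "t" (3): a world point X has camera coordinates R X + t. Camera axes: x right, y down, z forward; pixel columns grow to the right and rows downward; lengths in mm; the calibration is good to about 2 mm. The wrist camera is an equidistant fisheye: a pixel r from the principal point sees the ray r / f radians off the axis. A picture is of the moment at which its call begins: read the wrist's pose just before it. camera_model takes no time and is no camera call; for the wrist camera it gives the pose at the moment of the call.
- bot.close_job(): hands the job in; it is judged then, once.
The state is a dict: "time": time; "joint_positions": joint angles; "dq": joint speeds; "tau": joint torques, N m; "tool_pos": TCP position; "tcp_rot": TCP orientation; "contact_force": force on the tool from outside, world axes, zero at the start; "moment": the same for the moment, N m; "grip_width": finger opening in mm; "finger_force": force on a finger pad.
Only numpy, scipy, OpenCV 4.12 (cv2) and the standard library are available. Lean on these libraries where they do the work, as an engineer would, in place of code of your own. Each camera call takes 0.05 s, during which the arm holds its last target. There are 200 camera calls.

TASK

The two plaster mould halves in the ratchet clamp must be closed for casting, but the clamp's ratchet is set to loosen. Flip the small selector lever on top of the ratchet over to its other side so that the handle winds the jaw in, then swing the handle back and forth until the mould is shut with no gap and the jaw bites firmly, stop as soon as you feel it come up tight (plaster chips if it is over-tightened) and let go, without shifting the cup and timer standing round it.

Things in the scene. Friction and masses are not known exactly. Their poses are not given: they have to be found in the camera images.
- ratchet_axis (a point): Point on the vertical axis of the toothed steel ratchet wheel (radius 38 mm, 20 teeth, 0.31 rad each, 46 to 57 mm high) of a grey bench clamp bolted to the table; 70 mm above the table, level with the top of the handle bar. x points along the clamp (305 x 124 mm) to the mould and back stop, roughly away from the robot, y left of that, z up. Also the clamp's axes below.
- knob_grip (a point): Middle of the black upright knob at the free end of the handle: 22 mm diameter, 70 to 121 mm above the table, this point at 98 mm. Take it from above, in any finger direction; it turns freely on its pin. It moves on a level circle of radius 130 mm about the ratchet axis. The handle bar under it is 18 mm wide, top at 69 mm.
- handle (a joint): Handle angle, stops at +-0.6 rad. 0: points along -x of the clamp; grows clockwise seen from above (knob to +y). Set to tighten, growing winds the jaw in, swinging back clicks; up to 0.31 rad is idle till a tooth catches. At the knob: 1 to 2 N idle or back, 7 N winding free, then 0.09 N more per N of jaw force, 1 N per 3 mm once shut: 10 to 12 N is tight, 14 N too much (felt only while it moves).
- pawl (a joint): Angle of the pawl and of its selector lever (one piece), -0.35 to 0.35 rad. Negative: the handle winds the jaw out (as found); positive: in. A spring snaps it over its middle to either side; about 2 N at the post flips it. With its nose on a tooth it may read 0.2 in place of 0.35.
- selector_post (a point): Dark upright post at the end of the selector lever: 10 mm diameter, top at 103 mm, this point at 92 mm; top of the lever bar under it at 78 mm. The lever turns on a pin on the handle bar, 52 mm from the ratchet axis, and points back to that axis, 38 mm long. With the handle at 0 the post is 13 mm to the clamp's +y of the handle's middle line when set to loosen, 13 mm to -y when set to tighten.
- jaw: Moving steel jaw, 14 x 92 x 66 mm, sliding along the clamp's x, 12 mm per rad of the ratchet wheel; origin: centre of the face that presses on the mould, 48 mm above the table. 18 to 30 mm from having the mould shut at the start. It must press with 15 to 80 N; the gear holds the force when the handle is let go.
- stop: Fixed steel back stop bolted to the clamp; the origin is at the foot of its upright face that looks to the jaw, 12 mm above the table; axes as the clamp's. The face is 92 mm wide and 62 mm high.
- half_a: Loose off-white plaster mould half next to the back stop, 38 mm along x, 90 mm wide, 70 mm high, 0.2 to 0.5 kg, with half a pouring hole in its top; origin at the centre of its underside, which slides on the clamp's base plate 12 mm above the table between two low side rails; x along the clamp.
- half_b: The other plaster mould half, of the same size, next to the moving jaw; origin at the centre of its underside. The two are shut when their centres are 38 mm apart along the clamp.
- cup: Bystander: small biscuit-fired cup with a painted band, 67 mm wide, 61 mm high, standing beside the clamp; origin at the centre of its underside.
- timer: Bystander: round wind-up kitchen timer, 63 mm wide, 43 mm high, beside the clamp; origin at the centre of its underside.
Things that resemble listed ones, but are neither listed nor needed, are in the scene too. Leave any green or red look-alike of the half_b alone.

How it is judged:
By the outcome, as a careful person would: the job done as asked, in the order asked, and still so for the second after the job is handed in, with the robot touching nothing.
It also fails if it takes over 67 s, if anything falls off the work surface, if the arm or the gripper's body presses on something with over 40 N, if the wrist force passes 120 N, or if a joint passes its speed limit or range.

## Working session

There is one attempt and no reset: what is moved stays moved. The work goes in short steps, Python scripts to look and compute and a tool call to move; the robot and the scene stay as the last step left them, time stands still between calls to the robot, and variables do not carry over. Pictures are saved under pics/ and viewed, at most 10 in all, crops included, and the job is handed in when it is done.

Besides the shell and the picture viewer there is one more tool, called after "Request:" in YAML: its name, and indented under it one key for each argument. carry_out: Moves the arm, as the interface text tells. Its arguments: {"type":"object","properties":{"plan":{"type":"array"},"gripper":{"type":"number"}},"required":["plan"]}

```bash
mkdir -p pics
python3 - <<'E'
from plant import bot
import cv2
for n in("scene","top"):
    cv2.imwrite(f"pics/{n}0.png",bot.capture(n)[:,:,::-1])
o=bot.get_obs();print(o['time'],o['tool_pos'],o['tcp_rot'],o['contact_force'],bot.grip_point_offset)
for n in("scene","top"):
    m=bot.camera_model(n);print(n,m)
E
```

```text
0.1 [ 150.50024821 -502.59011469  226.12281625] [-3.14023260e+00 -2.11254644e-04  2.90830266e-01] [ 0.467013   -1.16196034 -0.61481895] 18.8
scene {'camera_matrix': array([[504.43197978,   0.        , 322.39248592],
       [  0.        , 504.43197978, 233.04535617],
       [  0.        ,   0.        ,   1.        ]]), 'R': array([[-0.51731269, -0.85571096,  0.01209694],
       [-0.62009241,  0.3650547 , -0.69442096],
       [ 0.58980758, -0.36673399, -0.7194673 ]]), 't': array([353.14350247, 430.15869775, 650.61308676])}
top {'camera_matrix': array([[517.78925822,   0.        , 316.5536264 ],
       [  0.        , 517.78925822, 235.22201264],
       [  0.        ,   0.        ,   1.        ]]), 'R': array([[ 0.00570921, -0.99972101,  0.02291938],
       [-0.98704604, -0.00930878, -0.16016699],
       [ 0.16033566, -0.02170806, -0.98682381]]), 't': array([  28.96876439,  666.13487497, 1019.28354623])}
```

View pics/top0.png

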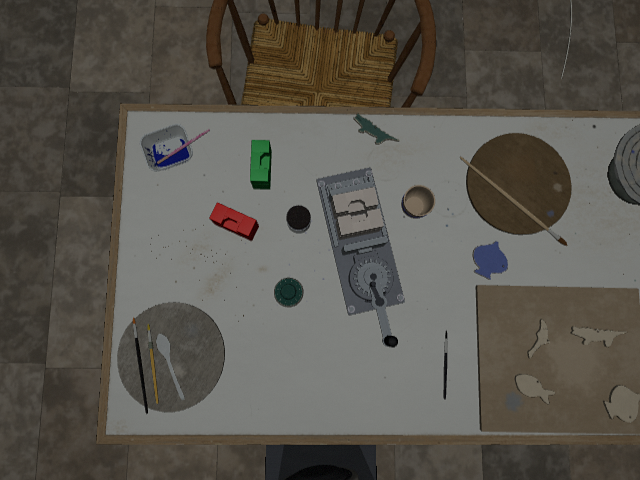

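View pics/scene0.png

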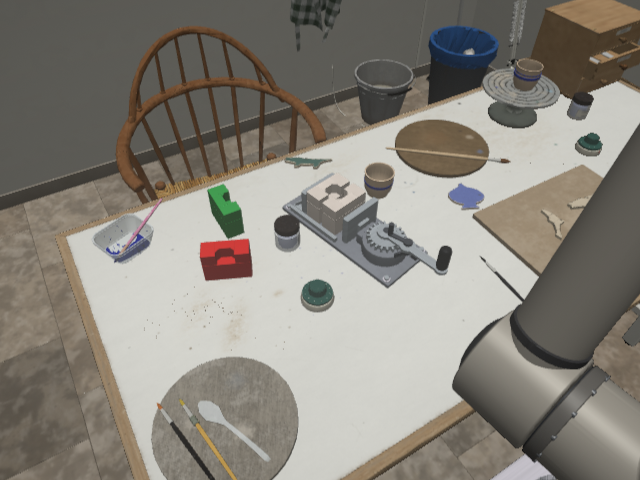

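The top view shows the clamp at around (360,240), the wheel at about (373,278), the knob at (390,341), the cup at (418,201) and the green timer at (288,292). I'll enlarge the clamp next.

```bash
cat > h.py <<'E'
from plant import bot
import numpy as np, cv2
def px2w(name,uv,z):
    m=bot.camera_model(name);K,R,t=m['camera_matrix'],m['R'],m['t']
    d=R.T@np.linalg.inv(K)@np.array([uv[0],uv[1],1.]);c=-R.T@t
    return c+d*(z-c[2])/d[2]
def w2px(name,X):
    m=bot.camera_model(name);p=m['camera_matrix']@(m['R']@np.array(X,float)+m['t']);return p[:2]/p[2]
E
python3 - <<'E'
from h import *
a=cv2.imread('pics/top0.png')[240:360,330:420];b=cv2.imread('pics/scene0.png')[215:285,360:460]
a=cv2.resize(a,None,fx=5,fy=5,interpolation=2);b=cv2.resize(b,None,fx=3.4,fy=3.4,interpolation=2)
o=np.zeros((600,800,3),np.uint8);o[:600,:450]=a;o[:b.shape[0],455:455+b.shape[1]]=b
cv2.imwrite('pics/c1.png',o)
E
```

```text
(no output)
```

View pics/c1.png

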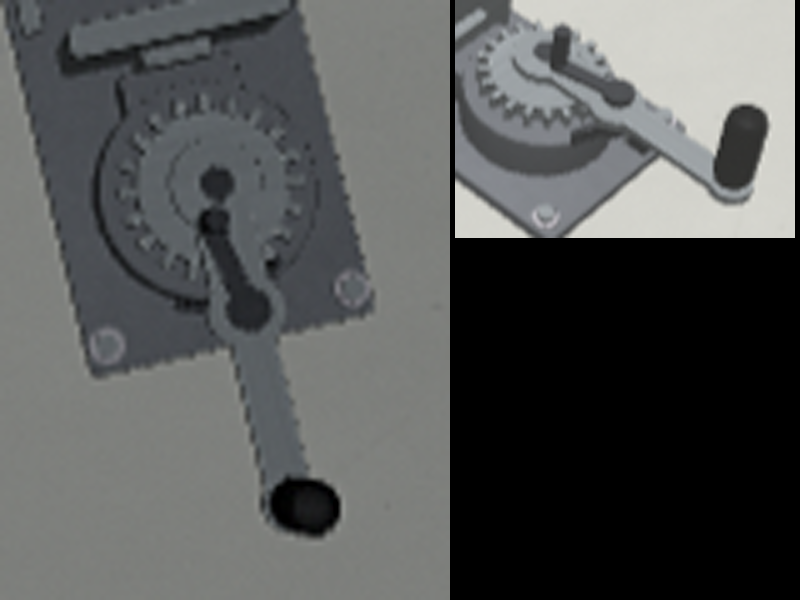

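The crop shows the axis disc at about (217,183), the selector post top at (214,217), the lever pin at (248,306) and the knob top at (316,506). To get full-image pixels, divide by 5 and add (330,240).

Run:
```python
from h import *
f=lambda u,v,z:px2w('top',(330+u/5-.4,240+v/5-.4),z)
ax=f(217,183,70);po=f(214,217,103);pi=f(248,306,78);kn=f(316,506,121)
bl=f(97,377,12);br=f(373,312,12)
for n,v in dict(ax=ax,post=po,pin=pi,knob=kn,bl=bl,br=br,cup=px2w('top',(418,201),61),timer=px2w('top',(288,292),43)).items():print(n,v.round(1))
print('scene knob',px2w('scene',(360+745/3.4-455/3.4,215+118/3.4),121).round(1),'scene post',px2w('scene',(360+(562-455)/3.4,215+33/3.4),103).round(1))
print(np.linalg.norm((kn-ax)[:2]),np.linalg.norm((pi-ax)[:2]),np.linalg.norm((po-pi)[:2]),np.linalg.norm((br-bl)[:2]))
e=bl-br;print('clamp x yaw',np.arctan2(e[1],e[0])-np.pi/2)
h=ax-kn;print('handle dir yaw',np.arctan2(h[1],h[0]))
p=ax-pi;print('pin dir yaw',np.arctan2(p[1],p[0]))
print(bot.camera_model('top'),-bot.camera_model('top')['R'].T@bot.camera_model('top')['t'])
```

```text
ax [580.5 -80.1  70. ]
post [564.5 -74.4 103. ]
pin [531.  -90.8  78. ]
knob [ 454.8 -109.3  121. ]
bl [503.3 -36.1  12. ]
br [ 531.2 -153.3   12. ]
cup [ 739.1 -177.3   61. ]
timer [549.   91.7  43. ]
scene knob [ 450.3 -104.8  121. ] scene post [559.8 -73.7 103. ]
129.01644194131356 50.64488635061565 37.283641736792404 120.4209379482619
clamp x yaw 0.23369579995395218
handle dir yaw 0.22857004589020477
pin dir yaw 0.213446927650257
{'camera_matrix': array([[517.78925822,   0.        , 316.5536264 ],
       [  0.        , 517.78925822, 235.22201264],
       [  0.        ,   0.        ,   1.        ]]), 'R': array([[ 0.00570921, -0.99972101,  0.02291938],
       [-0.98704604, -0.00930878, -0.16016699],
       [ 0.16033566, -0.02170806, -0.98682381]]), 't': array([  28.96876439,  666.13487497, 1019.28354623])} [ 493.91290561   57.28825173 1111.88214594]
```

Geometry agrees with the spec: the knob radius comes out at 129, the pin at 51 and the clamp yaw at about 0.23. The fingers already close along the clamp's y, so I can go straight to the post.

Request:
carry_out:
  plan:
    - {"tx": 34, "ty": 36}
    - {"tx": 34, "ty": 36}
    - {"tx": 34, "ty": 36}
    - {"tx": 34, "ty": 36}
    - {"tx": 34, "ty": 36}
    - {"tx": 34, "ty": 36}
    - {"tx": 34, "ty": 36}
    - {"tx": 34, "ty": 36}
    - {"tx": 34, "ty": 36}
    - {"tx": 34, "ty": 36}
    - {"tx": 34, "ty": 36}
    - {"tx": 34, "ty": 36}
  gripper: 0.5

```text
invalid input at $.plan[0]: expected keys tx, ty, tz, rx, ry, rz
```

Request:
carry_out:
  plan:
    - {"tx": 34, "ty": 36, "tz": 0, "rx": 0, "ry": 0, "rz": 0}
    - {"tx": 34, "ty": 36, "tz": 0, "rx": 0, "ry": 0, "rz": 0}
    - {"tx": 34, "ty": 36, "tz": 0, "rx": 0, "ry": 0, "rz": 0}
    - {"tx": 34, "ty": 36, "tz": 0, "rx": 0, "ry": 0, "rz": 0}
    - {"tx": 34, "ty": 36, "tz": 0, "rx": 0, "ry": 0, "rz": 0}
    - {"tx": 34, "ty": 36, "tz": 0, "rx": 0, "ry": 0, "rz": 0}
    - {"tx": 34, "ty": 36, "tz": 0, "rx": 0, "ry": 0, "rz": 0}
    - {"tx": 34, "ty": 36, "tz": 0, "rx": 0, "ry": 0, "rz": 0}
    - {"tx": 34, "ty": 36, "tz": 0, "rx": 0, "ry": 0, "rz": 0}
    - {"tx": 34, "ty": 36, "tz": 0, "rx": 0, "ry": 0, "rz": 0}
    - {"tx": 34, "ty": 36, "tz": 0, "rx": 0, "ry": 0, "rz": 0}
    - {"tx": 34, "ty": 36, "tz": 0, "rx": 0, "ry": 0, "rz": 0}
  gripper: 0.5

```text
time: 1.3
tool_pos: [559.5, -69.1, 226.4]
tcp_rot: [-3.141, 0.001, 0.291]
contact_force: [0.5, -1.0, 0.6]
grip_width: 45.9
finger_force: 0.0
```

Run:
```python
from h import *
m=bot.camera_model('wrist');K=m['camera_matrix']
im=bot.capture('wrist')[:,:,::-1]
def fe(X):
    c=m['R']@np.array(X,float)+m['t'];th=np.arctan2(np.hypot(c[0],c[1]),c[2]);r=K[0,0]*th;n=np.hypot(c[0],c[1])
    return (K[0,2]+r*c[0]/n,K[1,2]+r*c[1]/n)
im=im.copy()
for n,X in dict(ax=(579,-79,70),post=(562,-74,103),knob=(453,-108,121),pin=(530,-91,78)).items():
    u=fe(X);print(n,u);cv2.circle(im,tuple(int(round(a)) for a in u),3,(0,0,255),1)
cv2.imwrite('pics/w1.png',im)
```

```text
ax (np.float64(339.1874751876759), np.float64(206.83184681606645))
post (np.float64(328.4470781195004), np.float64(233.61956349396536))
knob (np.float64(329.3338001088917), np.float64(366.807700754932))
pin (np.float64(335.91006338767824), np.float64(264.80821219683725))
```

View pics/w1.png

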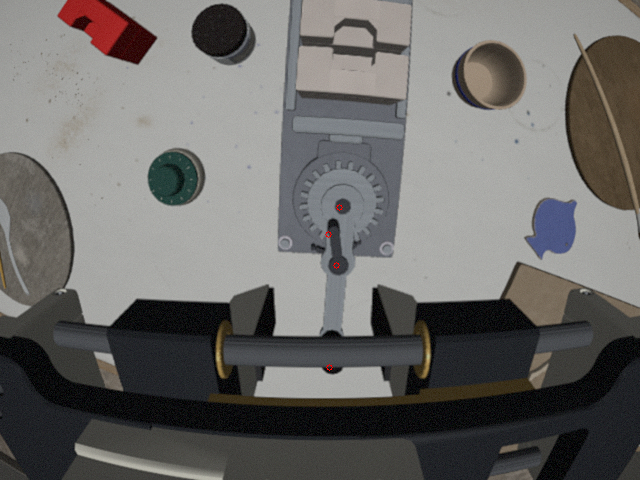

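The wrist picture confirms the calibration. Axis is at (343,206), the post top at (333,226) and the knob at (332,366), which puts the post near (565,-76). Descending astride it.

Request:
carry_out:
  plan:
    - {"tx": 3, "ty": -2, "tz": -40, "rx": 0, "ry": 0, "rz": 0}
    - {"tx": 2, "ty": -2, "tz": -40, "rx": 0, "ry": 0, "rz": 0}
    - {"tx": 0, "ty": 0, "tz": -30, "rx": 0, "ry": 0, "rz": 0}
    - {"tx": 0, "ty": 0, "tz": -28, "rx": 0, "ry": 0, "rz": 0}
    - {"tx": 0, "ty": 0, "tz": 0, "rx": 0, "ry": 0, "rz": 0}

```text
time: 1.85
tool_pos: [560.6, -74.2, 84.7]
tcp_rot: [-3.137, 0.008, 0.291]
contact_force: [0.7, 0.2, 0.6]
grip_width: 46.0
finger_force: 0.0
```

Request:
carry_out:
  plan:
    - {"tx": 2, "ty": -8, "tz": 0, "rx": 0, "ry": 0, "rz": 0}
    - {"tx": 2, "ty": -8, "tz": 0, "rx": 0, "ry": 0, "rz": 0}
    - {"tx": 1, "ty": -4, "tz": 0, "rx": 0, "ry": 0, "rz": 0}
    - {"tx": 1, "ty": -4, "tz": 0, "rx": 0, "ry": 0, "rz": 0}
    - {"tx": 1, "ty": -4, "tz": 0, "rx": 0, "ry": 0, "rz": 0}
    - {"tx": 1, "ty": -4, "tz": 0, "rx": 0, "ry": 0, "rz": 0}
    - {"tx": 1, "ty": -4, "tz": 0, "rx": 0, "ry": 0, "rz": 0}

```text
time: 2.55
tool_pos: [572.1, -110.7, 88.8]
tcp_rot: [-3.14, 0.001, 0.291]
contact_force: [-3.5, 7.5, 4.7]
grip_width: 46.1
finger_force: 4.1
```

Request:
carry_out:
  plan:
    - {"tx": 0, "ty": 0, "tz": 0, "rx": 0, "ry": 0, "rz": 0}
    - {"tx": 0, "ty": 0, "tz": 0, "rx": 0, "ry": 0, "rz": 0}

```text
time: 2.75
tool_pos: [572.1, -110.2, 88.8]
tcp_rot: [-3.14, 0.001, 0.291]
contact_force: [-1.9, 4.4, 3.1]
grip_width: 45.6
finger_force: 2.4
```

Run:
```python
from h import *
a=bot.capture('top')[240:360,330:420,::-1];b=bot.capture('scene')[205:275,350:450,::-1]
a=cv2.resize(a,None,fx=5,fy=5,interpolation=2);b=cv2.resize(b,None,fx=3.4,fy=3.4,interpolation=2)
o=np.zeros((600,800,3),np.uint8);o[:600,:450]=a;o[:b.shape[0],455:455+b.shape[1]]=b
w=bot.capture('wrist')[150:300,270:400,::-1];w=cv2.resize(w,None,fx=2.3,fy=2.3,interpolation=2);o[245:245+w.shape[0],455:455+w.shape[1]]=w
cv2.imwrite('pics/c2.png',o)
```

```text
(no output)
```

View pics/c2.png

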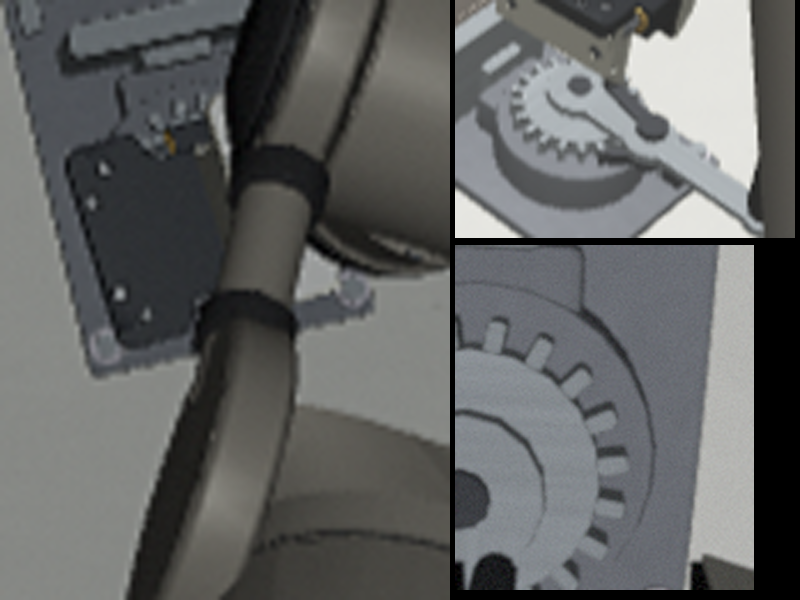

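The scene crop shows the lever swung to the far side with the handle unmoved. I'll back off, lift, and head for the knob.

Request:
carry_out:
  plan:
    - {"tx": -2, "ty": 8, "tz": 0, "rx": 0, "ry": 0, "rz": 0}
    - {"tx": 0, "ty": 0, "tz": 35, "rx": 0, "ry": 0, "rz": 0}
    - {"tx": 0, "ty": 0, "tz": 35, "rx": 0, "ry": 0, "rz": 0}
    - {"tx": -40, "ty": -2, "tz": 0, "rx": 0, "ry": 0, "rz": 0}
    - {"tx": -40, "ty": -2, "tz": 0, "rx": 0, "ry": 0, "rz": 0}
    - {"tx": -37, "ty": -2, "tz": 0, "rx": 0, "ry": 0, "rz": 0}
    - {"tx": 0, "ty": 0, "tz": 0, "rx": 0, "ry": 0, "rz": 0}

```text
time: 3.6
tool_pos: [449.3, -108.4, 158.4]
tcp_rot: [-3.14, 0.003, 0.29]
contact_force: [0.2, -0.5, -0.1]
grip_width: 46.0
finger_force: 0.0
```

Run:
```python
from h import *
m=bot.camera_model('wrist');K=m['camera_matrix']
im=bot.capture('wrist')[:,:,::-1].copy()
cv2.imwrite('pics/w3.png',im)
def ray(u,z):
    d=np.array(u)-K[:2,2];r=np.hypot(*d);th=r/K[0,0];v=np.r_[np.sin(th)*d/r,np.cos(th)];c=-m['R'].T@m['t'];w=m['R'].T@v
    return c+w*(z-c[2])/w[2]
np.savez('w3.npz',K=K,R=m['R'],t=m['t'])
print(bot.get_obs()['tool_pos'])
```

```text
[ 452.19576752 -109.0104422   159.040105  ]
```

View pics/w3.png

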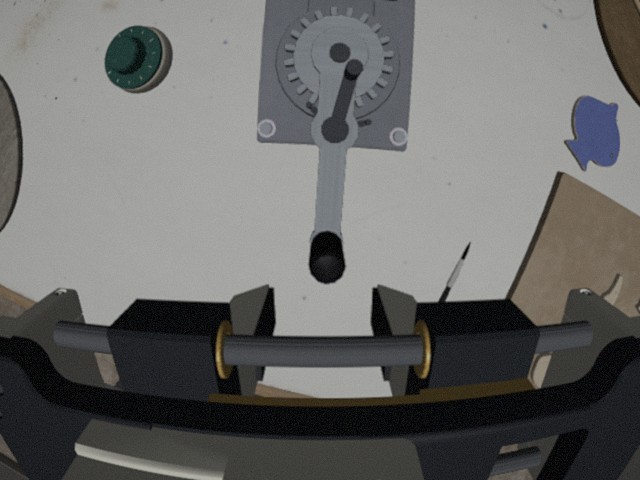

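The lever is now on the tighten side (post at (354,68), axis at (340,52)). The knob top is at (327,263).

Run:
```python
import numpy as np
w=np.load('w3.npz');K,R,t=w['K'],w['R'],w['t']
def ray(u,z):
    d=np.array(u)-K[:2,2];r=np.hypot(*d);th=r/K[0,0];v=np.r_[np.sin(th)*d/r,np.cos(th)];c=-R.T@t;q=R.T@v
    return c+q*(z-c[2])/q[2]
print('knob',ray((327,263),121),'ax',ray((340,52),70),'bl',ray((266,128),12),'br',ray((399,137),12))
```

```text
knob [ 457.75565792 -109.39771126  121.        ] ax [581.08825674 -81.59862223  70.        ] bl [516.51335494 -40.82106239  12.        ] br [ 541.07692736 -146.98523908   12.        ]
```

Request:
carry_out:
  plan:
    - {"tx": 2, "ty": 0, "tz": -30, "rx": 0, "ry": 0, "rz": 0}
    - {"tx": 1, "ty": 0, "tz": -30, "rx": 0, "ry": 0, "rz": 0}
    - {"tx": 0, "ty": 0, "tz": -20, "rx": 0, "ry": 0, "rz": 0}
    - {"tx": 0, "ty": 0, "tz": 0, "rx": 0, "ry": 0, "rz": 0}

```text
time: 4.05
tool_pos: [456.3, -108.6, 76.4]
tcp_rot: [-3.139, 0.003, 0.291]
contact_force: [1.2, -0.2, 0.7]
grip_width: 46.1
finger_force: 0.0
```

Request:
carry_out:
  plan:
    - {"tx": 0, "ty": 0, "tz": 0, "rx": 0, "ry": 0, "rz": 0}
    - {"tx": 0, "ty": 0, "tz": 0, "rx": 0, "ry": 0, "rz": 0}
    - {"tx": 0, "ty": 0, "tz": 0, "rx": 0, "ry": 0, "rz": 0}
    - {"tx": 0, "ty": 0, "tz": 0, "rx": 0, "ry": 0, "rz": 0}
    - {"tx": 0, "ty": 0, "tz": 0, "rx": 0, "ry": 0, "rz": 0}
  gripper: 1

```text
time: 4.55
tool_pos: [457.2, -109.2, 79.7]
tcp_rot: [3.14, -0.002, 0.291]
contact_force: [0.1, 0.7, 5.4]
grip_width: 21.5
finger_force: 30.0
```

```bash
cat > sw.py <<'E'
import numpy as np
A=np.array([581.5,-80.5]);X=np.array([.974,.226]);Y=np.array([-.226,.974])
P=lambda f:A+130*(-np.cos(f)*X+np.sin(f)*Y)
def phi(p): d=np.array(p[:2])-A;return np.arctan2(d@Y,-d@X),np.hypot(*d)
def path(fs):
    p=np.array([P(f) for f in fs]).round();return np.diff(p,axis=0).astype(int).tolist()
E
python3 - <<'E'
from sw import *
print(path(np.linspace(0,-.54,5)));print(path(np.linspace(-.54,.54,13)));print(path(np.linspace(.54,-.54,9)))
E
```

```text
[[5, -17], [7, -16], [10, -14], [11, -14]]
[[-8, 9], [-7, 9], [-6, 10], [-5, 11], [-4, 11], [-3, 11], [-2, 12], [-1, 11], [0, 12], [1, 12], [2, 11], [3, 11]]
[[-4, -17], [-2, -17], [0, -18], [3, -17], [5, -17], [7, -16], [10, -14], [11, -14]]
```

Gripped: the opening of 21.5 mm matches the knob. Swinging back, then forward.

Request:
carry_out:
  plan:
    - {"tx": 5, "ty": -17, "tz": 0, "rx": 0, "ry": 0, "rz": 0}
    - {"tx": 7, "ty": -16, "tz": 0, "rx": 0, "ry": 0, "rz": 0}
    - {"tx": 10, "ty": -14, "tz": 0, "rx": 0, "ry": 0, "rz": 0}
    - {"tx": 11, "ty": -14, "tz": 0, "rx": 0, "ry": 0, "rz": 0}
    - {"tx": 0, "ty": 0, "tz": 0, "rx": 0, "ry": 0, "rz": 0}

```text
time: 5.05
tool_pos: [491.8, -171.5, 79.6]
tcp_rot: [3.139, -0.004, 0.289]
contact_force: [3.7, 2.2, 8.3]
grip_width: 21.5
finger_force: 30.0
```

Request:
carry_out:
  plan:
    - {"tx": -8, "ty": 9, "tz": 0, "rx": 0, "ry": 0, "rz": 0}
    - {"tx": -7, "ty": 9, "tz": 0, "rx": 0, "ry": 0, "rz": 0}
    - {"tx": -6, "ty": 10, "tz": 0, "rx": 0, "ry": 0, "rz": 0}
    - {"tx": -5, "ty": 11, "tz": 0, "rx": 0, "ry": 0, "rz": 0}
    - {"tx": -4, "ty": 11, "tz": 0, "rx": 0, "ry": 0, "rz": 0}
    - {"tx": -3, "ty": 11, "tz": 0, "rx": 0, "ry": 0, "rz": 0}

```text
time: 5.65
tool_pos: [457.4, -110.0, 79.7]
tcp_rot: [3.137, -0.002, 0.291]
contact_force: [2.5, -7.1, 2.1]
grip_width: 21.1
finger_force: 30.0
```

Request:
carry_out:
  plan:
    - {"tx": -2, "ty": 12, "tz": 0, "rx": 0, "ry": 0, "rz": 0}
    - {"tx": -1, "ty": 11, "tz": 0, "rx": 0, "ry": 0, "rz": 0}
    - {"tx": 0, "ty": 12, "tz": 0, "rx": 0, "ry": 0, "rz": 0}
    - {"tx": 1, "ty": 12, "tz": 0, "rx": 0, "ry": 0, "rz": 0}

```text
time: 6.05
tool_pos: [454.8, -62.8, 79.6]
tcp_rot: [3.138, -0.001, 0.291]
contact_force: [0.9, -7.3, 5.2]
grip_width: 21.3
finger_force: 30.0
```

Request:
carry_out:
  plan:
    - {"tx": 2, "ty": 11, "tz": 0, "rx": 0, "ry": 0, "rz": 0}
    - {"tx": 3, "ty": 11, "tz": 0, "rx": 0, "ry": 0, "rz": 0}

```text
time: 6.25
tool_pos: [459.6, -40.7, 79.6]
tcp_rot: [3.139, -0.001, 0.292]
contact_force: [0.3, -7.5, 6.0]
grip_width: 21.1
finger_force: 30.0
```

Request:
carry_out:
  plan:
    - {"tx": -4, "ty": -17, "tz": 0, "rx": 0, "ry": 0, "rz": 0}
    - {"tx": -2, "ty": -17, "tz": 0, "rx": 0, "ry": 0, "rz": 0}
    - {"tx": 0, "ty": -18, "tz": 0, "rx": 0, "ry": 0, "rz": 0}
    - {"tx": 3, "ty": -17, "tz": 0, "rx": 0, "ry": 0, "rz": 0}
    - {"tx": 5, "ty": -17, "tz": 0, "rx": 0, "ry": 0, "rz": 0}
    - {"tx": 7, "ty": -16, "tz": 0, "rx": 0, "ry": 0, "rz": 0}
    - {"tx": 10, "ty": -14, "tz": 0, "rx": 0, "ry": 0, "rz": 0}
    - {"tx": 11, "ty": -14, "tz": 0, "rx": 0, "ry": 0, "rz": 0}
    - {"tx": 0, "ty": 0, "tz": 0, "rx": 0, "ry": 0, "rz": 0}

```text
time: 7.15
tool_pos: [491.4, -171.1, 79.6]
tcp_rot: [3.14, -0.003, 0.29]
contact_force: [1.7, 3.9, 9.9]
grip_width: 21.4
finger_force: 30.0
```

Request:
carry_out:
  plan:
    - {"tx": -8, "ty": 9, "tz": 0, "rx": 0, "ry": 0, "rz": 0}
    - {"tx": -7, "ty": 9, "tz": 0, "rx": 0, "ry": 0, "rz": 0}
    - {"tx": -6, "ty": 10, "tz": 0, "rx": 0, "ry": 0, "rz": 0}
    - {"tx": -5, "ty": 11, "tz": 0, "rx": 0, "ry": 0, "rz": 0}

```text
time: 7.55
tool_pos: [464.9, -132.2, 79.7]
tcp_rot: [3.137, -0.003, 0.291]
contact_force: [5.0, -5.8, 0.9]
grip_width: 21.1
finger_force: 30.0
```

Run:
```python
from h import *; from sw import phi
o=bot.get_obs();print(o['tool_pos'],phi(o['tool_pos']),o['contact_force'])
a=bot.capture('top')[165:265,310:400,::-1]
cv2.imwrite('pics/m4.png',cv2.resize(a,None,fx=6,fy=6,interpolation=2))
```

```text
[ 464.87591601 -132.16822589   79.67420887] (np.float64(-0.18904617691567868), np.float64(127.55697759275122)) [ 5.01450564 -5.83831469  0.93999366]
```

View pics/m4.png

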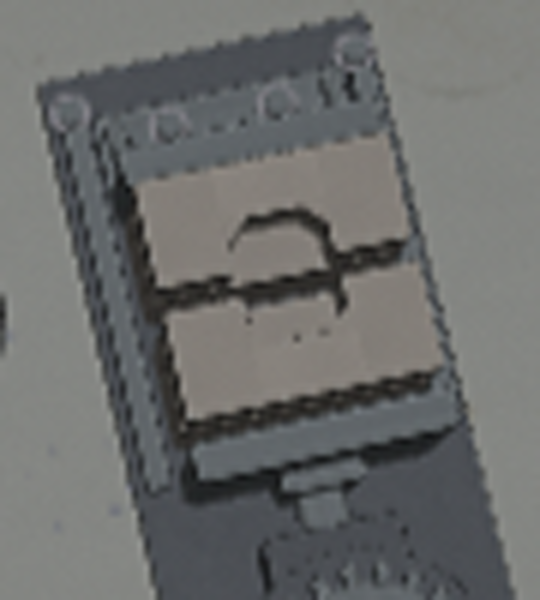

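The mould picture shows a gap between the halves at (290,280) and another between jaw and half B at (310,400). About 10 mm is left in total, so I continue in shorter pieces.

Request:
carry_out:
  plan:
    - {"tx": -4, "ty": 11, "tz": 0, "rx": 0, "ry": 0, "rz": 0}
    - {"tx": -3, "ty": 11, "tz": 0, "rx": 0, "ry": 0, "rz": 0}
    - {"tx": -2, "ty": 12, "tz": 0, "rx": 0, "ry": 0, "rz": 0}

```text
time: 7.9
tool_pos: [455.1, -98.3, 79.6]
tcp_rot: [3.138, -0.001, 0.291]
contact_force: [1.3, -5.6, 5.5]
grip_width: 21.2
finger_force: 30.0
```

Request:
carry_out:
  plan:
    - {"tx": -1, "ty": 6, "tz": 0, "rx": 0, "ry": 0, "rz": 0}
    - {"tx": 0, "ty": 6, "tz": 0, "rx": 0, "ry": 0, "rz": 0}
    - {"tx": 0, "ty": 6, "tz": 0, "rx": 0, "ry": 0, "rz": 0}

```text
time: 8.2
tool_pos: [453.8, -80.1, 79.6]
tcp_rot: [3.138, -0.001, 0.292]
contact_force: [-0.5, -8.0, 6.5]
grip_width: 21.1
finger_force: 30.0
```

Request:
carry_out:
  plan:
    - {"tx": 0, "ty": 4, "tz": 0, "rx": 0, "ry": 0, "rz": 0}
    - {"tx": 0, "ty": 4, "tz": 0, "rx": 0, "ry": 0, "rz": 0}

```text
time: 8.4
tool_pos: [454.0, -72.2, 79.6]
tcp_rot: [3.138, -0.001, 0.292]
contact_force: [1.2, -7.0, 6.3]
grip_width: 21.4
finger_force: 30.0
```

Request:
carry_out:
  plan:
    - {"tx": 0, "ty": 4, "tz": 0, "rx": 0, "ry": 0, "rz": 0}
    - {"tx": 1, "ty": 4, "tz": 0, "rx": 0, "ry": 0, "rz": 0}

```text
time: 8.6
tool_pos: [454.7, -64.2, 79.6]
tcp_rot: [3.139, -0.0, 0.292]
contact_force: [-2.3, -5.8, 8.4]
grip_width: 21.4
finger_force: 30.0
```

Request:
carry_out:
  plan:
    - {"tx": 1, "ty": 4, "tz": 0, "rx": 0, "ry": 0, "rz": 0}
    - {"tx": 1, "ty": 4, "tz": 0, "rx": 0, "ry": 0, "rz": 0}

```text
time: 8.8
tool_pos: [455.9, -56.0, 79.5]
tcp_rot: [3.139, 0.001, 0.292]
contact_force: [-4.2, -6.7, 10.3]
grip_width: 21.3
finger_force: 30.0
```

Request:
carry_out:
  plan:
    - {"tx": 1, "ty": 4, "tz": 0, "rx": 0, "ry": 0, "rz": 0}
    - {"tx": 1, "ty": 4, "tz": 0, "rx": 0, "ry": 0, "rz": 0}

```text
time: 9.0
tool_pos: [457.7, -47.9, 79.5]
tcp_rot: [3.14, 0.001, 0.292]
contact_force: [-4.9, -6.2, 10.0]
grip_width: 21.0
finger_force: 30.0
```

Request:
carry_out:
  plan:
    - {"tx": 1, "ty": 4, "tz": 0, "rx": 0, "ry": 0, "rz": 0}
    - {"tx": 1, "ty": 4, "tz": 0, "rx": 0, "ry": 0, "rz": 0}

```text
time: 9.2
tool_pos: [459.9, -40.0, 79.5]
tcp_rot: [3.139, 0.001, 0.292]
contact_force: [-3.6, -6.4, 9.2]
grip_width: 21.5
finger_force: 30.0
```

Request:
carry_out:
  plan:
    - {"tx": -4, "ty": -17, "tz": 0, "rx": 0, "ry": 0, "rz": 0}
    - {"tx": -2, "ty": -17, "tz": 0, "rx": 0, "ry": 0, "rz": 0}
    - {"tx": 0, "ty": -18, "tz": 0, "rx": 0, "ry": 0, "rz": 0}
    - {"tx": 3, "ty": -17, "tz": 0, "rx": 0, "ry": 0, "rz": 0}
    - {"tx": 5, "ty": -17, "tz": 0, "rx": 0, "ry": 0, "rz": 0}
    - {"tx": 7, "ty": -16, "tz": 0, "rx": 0, "ry": 0, "rz": 0}
    - {"tx": 10, "ty": -14, "tz": 0, "rx": 0, "ry": 0, "rz": 0}
    - {"tx": 11, "ty": -14, "tz": 0, "rx": 0, "ry": 0, "rz": 0}
    - {"tx": 0, "ty": 0, "tz": 0, "rx": 0, "ry": 0, "rz": 0}

```text
time: 10.1
tool_pos: [491.4, -170.8, 79.6]
tcp_rot: [3.139, -0.001, 0.29]
contact_force: [-0.7, -2.1, 12.4]
grip_width: 21.3
finger_force: 30.0
```

Run:
```python
from h import *; from sw import phi
o=bot.get_obs();print(o['tool_pos'],phi(o['tool_pos']),o['contact_force'])
a=bot.capture('top')[165:265,310:400,::-1]
cv2.imwrite('pics/m5.png',cv2.resize(a,None,fx=6,fy=6,interpolation=2))
```

```text
[ 491.42283755 -170.84126826   79.55549346] (np.float64(-0.5588637661609968), np.float64(127.57523248970352)) [-0.7351727  -2.14055527 12.37014782]
```

View pics/m5.png

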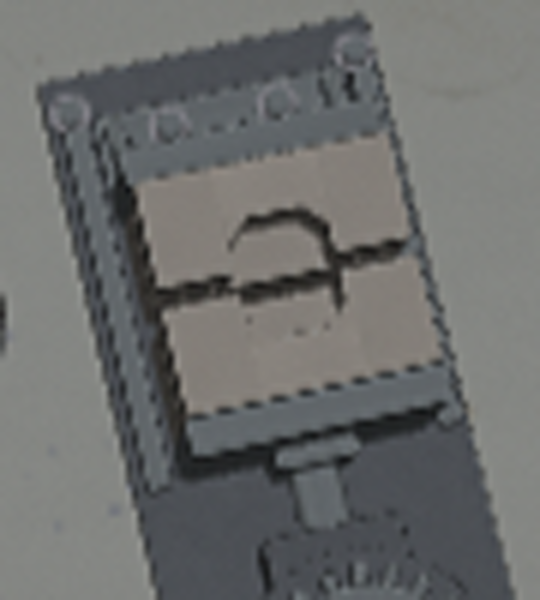

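The jaw has now reached half B, and the only gap left is about 5–6 mm between the halves at (280,280). That is roughly 0.5 rad of winding. Now the final stroke, done carefully.

Request:
carry_out:
  plan:
    - {"tx": -8, "ty": 9, "tz": 0, "rx": 0, "ry": 0, "rz": 0}
    - {"tx": -7, "ty": 9, "tz": 0, "rx": 0, "ry": 0, "rz": 0}
    - {"tx": -6, "ty": 10, "tz": 0, "rx": 0, "ry": 0, "rz": 0}
    - {"tx": -5, "ty": 11, "tz": 0, "rx": 0, "ry": 0, "rz": 0}

```text
time: 10.55
tool_pos: [464.6, -131.2, 79.6]
tcp_rot: [3.138, -0.001, 0.291]
contact_force: [-0.1, -8.0, 6.0]
grip_width: 21.3
finger_force: 30.0
```

Request:
carry_out:
  plan:
    - {"tx": -2, "ty": 6, "tz": 0, "rx": 0, "ry": 0, "rz": 0}
    - {"tx": -2, "ty": 5, "tz": 0, "rx": 0, "ry": 0, "rz": 0}

```text
time: 10.75
tool_pos: [460.3, -119.9, 79.6]
tcp_rot: [3.138, -0.0, 0.292]
contact_force: [-0.4, -6.9, 7.2]
grip_width: 21.0
finger_force: 30.0
```

Request:
carry_out:
  plan:
    - {"tx": -2, "ty": 6, "tz": 0, "rx": 0, "ry": 0, "rz": 0}
    - {"tx": -1, "ty": 5, "tz": 0, "rx": 0, "ry": 0, "rz": 0}

```text
time: 10.95
tool_pos: [457.3, -108.9, 79.6]
tcp_rot: [3.139, 0.0, 0.292]
contact_force: [-0.9, -8.1, 8.2]
grip_width: 21.3
finger_force: 30.0
```

Request:
carry_out:
  plan:
    - {"tx": -1, "ty": 4, "tz": 0, "rx": 0, "ry": 0, "rz": 0}

```text
time: 11.05
tool_pos: [456.4, -104.9, 79.6]
tcp_rot: [3.138, -0.0, 0.292]
contact_force: [-1.7, -7.5, 7.2]
grip_width: 21.3
finger_force: 30.0
```

Request:
carry_out:
  plan:
    - {"tx": 0, "ty": 4, "tz": 0, "rx": 0, "ry": 0, "rz": 0}

```text
time: 11.15
tool_pos: [455.7, -101.0, 79.5]
tcp_rot: [3.139, 0.001, 0.292]
contact_force: [-5.4, -7.1, 10.5]
grip_width: 20.8
finger_force: 30.0
```

Request:
carry_out:
  plan:
    - {"tx": -1, "ty": 4, "tz": 0, "rx": 0, "ry": 0, "rz": 0}

```text
time: 11.25
tool_pos: [455.1, -97.0, 79.6]
tcp_rot: [3.139, 0.001, 0.292]
contact_force: [-2.4, -7.8, 9.2]
grip_width: 21.1
finger_force: 30.0
```

Request:
carry_out:
  plan:
    - {"tx": 0, "ty": 4, "tz": 0, "rx": 0, "ry": 0, "rz": 0}

```text
time: 11.35
tool_pos: [454.6, -92.9, 79.5]
tcp_rot: [3.139, 0.001, 0.292]
contact_force: [-4.1, -7.7, 11.8]
grip_width: 21.1
finger_force: 30.0
```

Request:
carry_out:
  plan:
    - {"tx": 0, "ty": 4, "tz": 0, "rx": 0, "ry": 0, "rz": 0}

```text
time: 11.45
tool_pos: [454.3, -88.9, 79.5]
tcp_rot: [3.14, 0.002, 0.292]
contact_force: [-5.8, -8.0, 12.3]
grip_width: 20.9
finger_force: 30.0
```

Request:
carry_out:
  plan:
    - {"tx": 0, "ty": 4, "tz": 0, "rx": 0, "ry": 0, "rz": 0}

```text
time: 11.55
tool_pos: [454.0, -84.8, 79.5]
tcp_rot: [3.14, 0.003, 0.292]
contact_force: [-7.0, -7.2, 12.6]
grip_width: 21.2
finger_force: 30.0
```

Request:
carry_out:
  plan:
    - {"tx": 0, "ty": 4, "tz": 0, "rx": 0, "ry": 0, "rz": 0}

```text
time: 11.65
tool_pos: [453.9, -80.8, 79.5]
tcp_rot: [3.14, 0.003, 0.292]
contact_force: [-6.8, -8.1, 13.0]
grip_width: 21.3
finger_force: 30.0
```

Request:
carry_out:
  plan:
    - {"tx": -1, "ty": 4, "tz": 0, "rx": 0, "ry": 0, "rz": 0}

```text
time: 11.75
tool_pos: [453.8, -76.9, 79.6]
tcp_rot: [3.139, 0.001, 0.292]
contact_force: [-1.9, -8.5, 8.5]
grip_width: 21.0
finger_force: 30.0
```

Request:
carry_out:
  plan:
    - {"tx": 0, "ty": 4, "tz": 0, "rx": 0, "ry": 0, "rz": 0}

```text
time: 11.85
tool_pos: [454.0, -73.2, 79.5]
tcp_rot: [3.138, 0.001, 0.292]
contact_force: [-2.2, -10.5, 8.8]
grip_width: 21.4
finger_force: 30.0
```

Request:
carry_out:
  plan:
    - {"tx": 0, "ty": 4, "tz": 0, "rx": 0, "ry": 0, "rz": 0}

```text
time: 11.95
tool_pos: [454.2, -69.6, 79.6]
tcp_rot: [3.138, 0.001, 0.292]
contact_force: [-2.5, -13.5, 7.9]
grip_width: 21.2
finger_force: 30.0
```

It has come up tight (8.5, 10.5, then 13.5 N). I stop here, ease back and let go.

Request:
carry_out:
  plan:
    - {"tx": 0, "ty": -3, "tz": 0, "rx": 0, "ry": 0, "rz": 0}
    - {"tx": 0, "ty": 0, "tz": 0, "rx": 0, "ry": 0, "rz": 0}

```text
time: 12.15
tool_pos: [454.0, -72.4, 79.5]
tcp_rot: [3.139, 0.001, 0.292]
contact_force: [-2.4, -8.7, 9.0]
grip_width: 21.4
finger_force: 30.0
```

Request:
carry_out:
  plan:
    - {"tx": 0, "ty": 0, "tz": 0, "rx": 0, "ry": 0, "rz": 0}
    - {"tx": 0, "ty": 0, "tz": 0, "rx": 0, "ry": 0, "rz": 0}
    - {"tx": 0, "ty": 0, "tz": 0, "rx": 0, "ry": 0, "rz": 0}
    - {"tx": 0, "ty": 0, "tz": 30, "rx": 0, "ry": 0, "rz": 0}
    - {"tx": 0, "ty": 0, "tz": 40, "rx": 0, "ry": 0, "rz": 0}
    - {"tx": 0, "ty": 0, "tz": 40, "rx": 0, "ry": 0, "rz": 0}
    - {"tx": 0, "ty": 0, "tz": 0, "rx": 0, "ry": 0, "rz": 0}
  gripper: 0.5

```text
time: 12.85
tool_pos: [456.2, -71.1, 192.9]
tcp_rot: [3.137, -0.006, 0.291]
contact_force: [0.5, -0.4, -0.5]
grip_width: 45.8
finger_force: 0.0
```

Run:
```python
from h import *
a=bot.capture('top')[150:265,290:440,::-1]
cv2.imwrite('pics/m6.png',cv2.resize(a,None,fx=5,fy=5,interpolation=2))
```

```text
(no output)
```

View pics/m6.png

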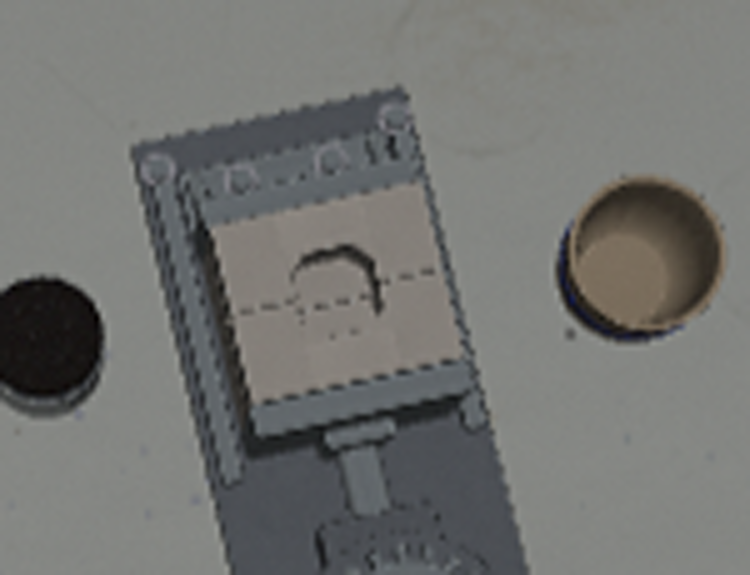

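The mould is shut, with only a hairline seam at (340,300). The jaw is hard up against half B at (360,390), and the cup hasn't moved. Handing in.

```bash
python3 -c "
from plant import bot
print(bot.close_job())"
```

```text
the job is handed in; nothing more can be done
None
```

The selector is flipped to tighten and the mould is shut with no visible gap; I stopped winding when the knob force jumped to 13.5 N in a single noisy reading (10–12 N is tight, 14 N too much), let go and handed in at about 13 s, with the cup and timer not touched.

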